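Knock the mixer's transit-lock pin home

ROBOT

A 7-joint arm with a two-finger parallel gripper is mounted at the origin on the work surface. World frame = base frame: x ahead of the robot, y to its left, z up, the work surface at z = 0. Lengths are in m, angles in rad, forces in N, time in s.
With the tool pointing down it reaches from about 0.425 to 0.875 m from the base axis. Payload 8.4 kg.
Tool frame: the origin (TCP) lies at the very end of the fingers, on their centre line; the grasp point (between the pads) lies manip.pinch_z behind it (manip.pinch_z is the distance from the TCP to the grasp point, in m); z points along the fingers, y is the line along which they close (so a half turn about z gives the same grasp; the last joint's range is limited). The gripper opens to 85 mm and grips with 20 to 120 N. Pads are 22 mm wide; open, the fingers measure 114 mm over their backs; the gripper's body (76 mm by 85 mm) begins 54 mm behind the grasp point. The pads swing forward as they close: fully open they stand 13 mm farther back than shut.
Start: joints at [1.231, 0.333, 0.04, 1.465, -0.013, 1.343, -0.059], TCP at [0.155, -0.631, 0.231] pointing down, gripper open.
Joint ranges: [-2.58, 2.58], [-0.38, 2.09], [-1.3, 1.39], [0.25, 2.4], [-1.5, 4.64], [0.08, 2.09], [-2.65, 2.65]. Speed limits (rad/s): [2.22, 2.22, 2.79, 2.79, 3.14, 3.14, 3.14].

INTERFACE

Orientations are given as a 3x3 rotation matrix whose columns are the frame's x, y, z axes.
In Python, from bench import manip, eyes gives the robot as it stands. The module is installed in compiled form; this text tells all that it offers.
- The arm moves only by the tool jog_arm, never from a script. Its argument "moves" is one flat list of numbers, 6 for each row, row after row: the shift along the tool's x, y, z as a fraction of full scale, then the turn, a rotation vector about the tool's x, y, z as a fraction of full scale. A call has 1 to 12 rows; each row shifts and turns the commanded pose from where the row before left it, along the tool's axes as they then stand; what a row does not reach is not made up. Full scale, the value 1, is 0.5 m for a shift and pi rad for a turn. A row lasts 1/12 s, in which the tool goes at most 41.7 mm and 7.16 degrees, less where a joint would pass 70% of its speed; a pose out of reach is approached as far as the arm can. A call with a number of a shift or a turn outside -1 to 1 is refused whole. A call with a gripper value outside its range is refused whole. "hand" is the closure, from 0 (fully open) to 1 (shut), set as the call begins (left out, the last holds). The fingers move at their own pace and stop on an object; "newtons" is the grip in N (left out, the last holds). Time passes only in rows, so rows that do not move let the fingers close. It gives the time, the measured TCP pose, the force, the opening and the grip force at its end, in the units of the state.
- manip.get_obs(): the state, without advancing time (a new reading comes with each control period).
- eyes.capture(name): name is "side" or "top" or "wrist"; returns the picture (384x512x3 uint8, blue, green, red); there is no depth.
- eyes.camera_model(name): a dict with "mtx" (3x3 intrinsics, pixels), "T" (4x4, takes a point from camera to world coordinates). Camera axes: x right, y up, looking along -z (the intrinsics and any distortion apply to the point x, -y, -z); pixel columns grow to the right and rows downward; lengths in m; the calibration is good to about 2 mm. The wrist camera is an equidistant fisheye: a pixel r from the principal point sees the ray r / f radians off the axis. A picture is of the moment at which its call begins: read the wrist's pose just before it. camera_model takes no time and is no camera call; for the wrist camera it gives the pose at the moment of the call.
- manip.sign_off(): hands the job in; it is judged then, once.
The state is a dict: "clock": time; "joints": joint angles; "qvel": joint speeds; "effort": joint torques, N m; "tool_pos": TCP position; "orientation": TCP orientation; "contact_force": force on the tool from outside, world axes, zero at the start; "torque": the same for the moment, N m; "gripper_width": opening from 0.0 (shut) to 1.0 (fully open); "gripper_force": force on a finger pad.
Only numpy, scipy, OpenCV 4.12 (cv2) and the standard library are available. Lean on these libraries where they do the work, as an engineer would, in place of code of your own. Each camera call takes 0.05 s, during which the arm holds its last target. There are 200 camera calls.

TASK

The tube mixer is to be carried away: take the soft-faced mallet by its handle and knock the slanting transit-lock pin on the mixer's sloping front fully home, striking it squarely along its own slant with a brisk blow or a few blows rather than slow pressing. Touch the mixer only with the mallet, and then put the mallet back on its stand as it lay and let go of it. Leave the other things on the bench where they are.

Things in the scene. Friction and masses are not known exactly. Their poses are not given: they have to be found in the camera images.
- mixer: Tube roller mixer, white over blue, fixed; 170 mm wide (its y), from 41 mm before its origin (-x) to 180 mm behind. Front: a console face 100 mm long, sloped 35 deg from level, 46 mm high at its lower (-x) edge, 104 mm at its upper. Behind: a top at 104 mm with rollers and tubes to 135 mm, below the face's continued plane. Origin on the bench, 75 mm below the face's centre, where the pin is.
- pin_top (a point): Centre of the flat top of the steel lock pin's mushroom head (30 mm across, 8 mm thick; shaft 16 mm). Its z axis points out along the pin, square to the sloping face: 35 deg from vertical, leaning to the mixer's -x. Its y axis is the mixer's y, level, along the face. It stands 35 mm out from the face at joint 0, 11 mm when home, and moves with the pin.
- lock_pin (a joint): How far the pin is driven in, m: 0 fully out, 0.024 fully home (head on its 3 mm steel collar, a hard stop); starts at 0 to 0.005. A friction grip (6 N) holds it wherever it is left against a light return spring (0 to 2.4 N): 6 to 9 N along its axis moves it, and it does not spring back. A brisk blow moves it faster than 0.05 m/s.
- mallet: Soft-faced mallet, about 0.38 kg: cylindrical head 42 mm across, 84 mm long, a flat round rubber face at each end; straight wooden handle. Its z axis is the head's axis (striking axis, upright on the stand; either face may strike), its x axis runs along the handle towards the head. Origin at the centre of the lower face as it lies on the stand.
- mallet_head (a point): Centre of the mallet's head, on the handle's axis, 42 mm from either face. Axes as the mallet's.
- mallet_grip (a point): Point to grip, on the handle's axis, 68 mm from the head's axis. The handle here is 22 mm wide (along the mallet's y) and 26 mm deep (along its z) and runs from 20 mm to 170 mm from the head's axis. The mallet balances within 35 mm of the head's axis.
- stand: Fixed mallet stand: aluminium plate 210 x 80 x 8 mm, long along its x, with a grey U-shaped yoke 65 mm from the centre towards -x (20 mm thick; saddle 37 mm above the bench; cheeks 36 mm apart, tops at 53 mm). The mallet's head stands on its face on the plate's +x part, its handle lies level in the yoke, pointing to -x. Origin on the bench under the plate's centre.
- stand_head (a point): Where the centre of the mallet's head belongs on the stand: 60 mm from the stand's centre towards its +x, 50 mm above the bench. Axes as the stand's; the mallet's x lies along this x.
- pot: Bystander: a white screw-capped specimen pot, 58 mm across, 70 mm tall, standing between the mixer and the mallet stand, loose. Origin at the centre of its underside.
- timer: Bystander: a flat bench timer, 60 x 75 x 22 mm, lying in the middle, nearest the robot, loose. Origin at the centre of its underside.
- label_roll: Bystander: a roll of labels, 70 mm across, 40 mm tall, lying flat at the left, loose. Origin at the centre of its underside.
Not all that is in view belongs to the job. What is shaped like the mallet but blue, purple or yellow is not meant.

How it is judged:
By the outcome, as a careful person would: the job done as asked, in the order asked, and still so for the second after the job is handed in, with the robot touching nothing.
It also fails if it takes over 51 s, if anything falls off the work surface, if the arm or the gripper's body presses on something with over 40 N, if the wrist force passes 120 N, or if a joint passes its speed limit or range.

## Working session

There is one attempt and no reset: what is moved stays moved. The work goes in short steps, Python scripts to look and compute and a tool call to move; the robot and the scene stay as the last step left them, time stands still between calls to the robot, and variables do not carry over. Pictures are saved under pics/ and viewed, at most 10 in all, crops included, and the job is handed in when it is done.

Besides the shell and the picture viewer there is one more tool, called after ">>>" in YAML: its name, and indented under it one key for each argument. jog_arm: Moves the arm, as the interface text tells. Its arguments: {"type":"object","properties":{"moves":{"type":"array","items":{"type":"number"}},"hand":{"type":"number"},"newtons":{"type":"number"}},"required":["moves"]}

```bash
mkdir -p pics
python3 - <<'E'
from bench import manip, eyes
import cv2, numpy as np
o=manip.get_obs(); print({k:np.round(v,3).tolist() for k,v in o.items()}, manip.pinch_z)
for n in ['side','top']:
    im=eyes.capture(n); cv2.imwrite(f'pics/{n}0.png',im)
    m=eyes.camera_model(n); print(n,np.round(m['mtx'],1).tolist(),np.round(m['T'],3).tolist(),[k for k in m])
E
```

```text
{'clock': 0.0, 'joints': [1.231, 0.334, 0.04, 1.466, -0.013, 1.343, -0.058], 'qvel': [-0.001, 0.001, 0.0, -0.001, 0.0, 0.001, -0.002], 'effort': [0.001, -65.854, 1.366, -40.556, 0.017, 0.013, -0.0], 'tool_pos': [0.155, -0.631, 0.23], 'orientation': [[0.971, 0.238, -0.001], [0.238, -0.971, 0.002], [-0.0, -0.002, -1.0]], 'contact_force': [0.34, -0.436, -0.091], 'torque': [-0.011, 0.011, -0.019], 'gripper_force': 0.0, 'gripper_width': 1.001} 0.0187
side [[359.3, 0.0, 255.8], [0.0, 359.3, 189.2], [0.0, 0.0, 1.0]] [[0.992, 0.078, -0.1, 0.359], [-0.127, 0.621, -0.773, -0.667], [0.001, 0.78, 0.626, 0.749], [0.0, 0.0, 0.0, 1.0]] ['mtx', 'T']
top [[442.6, 0.0, 252.3], [0.0, 442.6, 186.3], [0.0, 0.0, 1.0]] [[0.006, 0.996, -0.091, 0.324], [-1.0, 0.006, 0.006, 0.167], [0.007, 0.091, 0.996, 1.407], [0.0, 0.0, 0.0, 1.0]] ['mtx', 'T']
```

```bash
ls
```

```text
pics
```

View pics/side0.png

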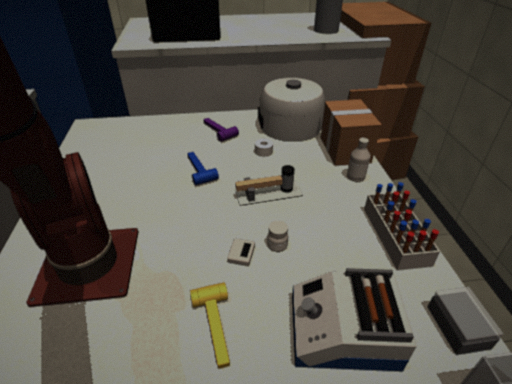

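View pics/top0.png

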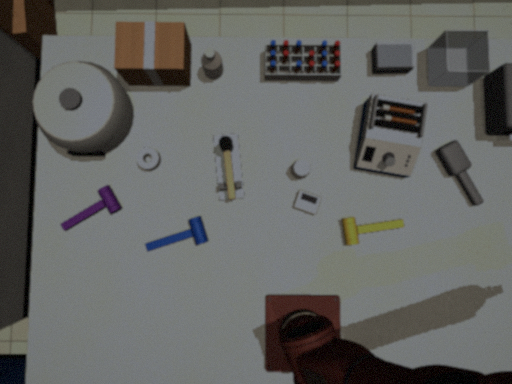

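The top view shows mallet-shaped things at these pixels:
- Purple at (95,207), blue at (180,235) and yellow at (370,230), all excluded by the description.
- A grey one at (460,170), not on a stand.
- A dark head with a wooden handle at (227,145)–(231,198), lying on the plate with the yoke. This one fits the description.

The mixer's pin is at (388,160) top and (310,305) side. Next I'll check both in one close crop.

Run:
```python
import cv2, numpy as np
s=cv2.imread('pics/side0.png'); t=cv2.imread('pics/top0.png')
def c(im,x,y,w,h): 
    p=im[y:y+h,x:x+w]; p=cv2.resize(p,(400,300),interpolation=cv2.INTER_CUBIC); return cv2.convertScaleAbs(p,alpha=1.5)
o=np.vstack([np.hstack([c(s,225,155,80,60),c(s,280,260,100,75)]),np.hstack([c(t,180,128,100,75),c(t,345,110,100,75)])])
cv2.imwrite('pics/crop0.png',o)
```

```text
(no output)
```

View pics/crop0.png

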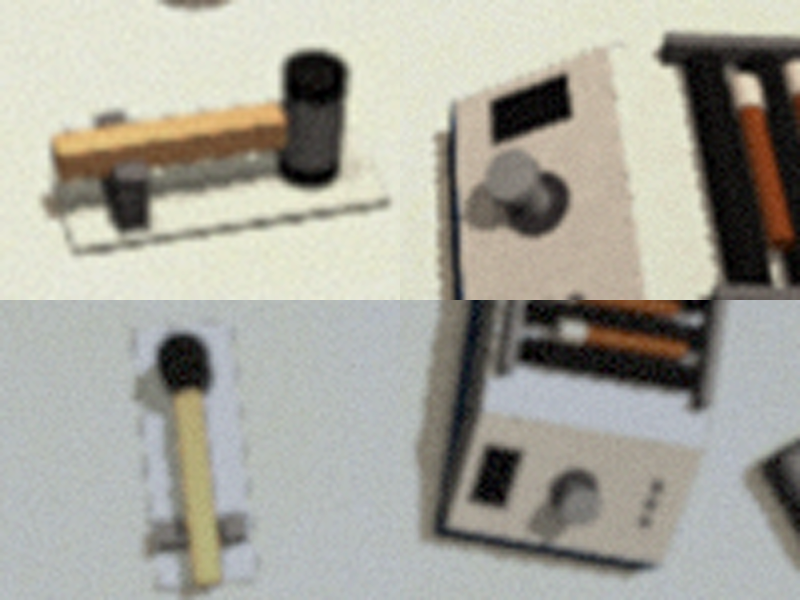

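The crop confirms it: a black rubber head and a wooden handle on the white stand plate with the grey yoke, which makes it the right mallet. The pin head is near side (308,303) and top (390,161). Now I'll turn these into positions.

```bash
cat > h.py <<'E'
from bench import manip, eyes
import cv2, numpy as np
from scipy.spatial.transform import Rotation as R
np.set_printoptions(precision=4,suppress=True)
def ray(n,p,m=None):
    m=m or eyes.camera_model(n); K=m['mtx']; T=m['T']
    d=np.array([(p[0]-K[0,2])/K[0,0],(p[1]-K[1,2])/K[1,1]])
    if n=='wrist':
        r=np.hypot(*d); v=np.array([*(d/max(r,1e-9)*np.sin(r)),np.cos(r)])
    else: v=np.array([*d,1.]); v/=np.linalg.norm(v)
    return T[:3,3],T[:3,:3]@np.array([v[0],-v[1],-v[2]])
def onz(n,p,z,m=None):
    o,d=ray(n,p,m); return o+d*(z-o[2])/d[2]
def tri(rays):
    A=sum(np.eye(3)-np.outer(d,d) for o,d in rays); b=sum((np.eye(3)-np.outer(d,d))@o for o,d in rays)
    x=np.linalg.solve(A,b); return x,[round(float(np.linalg.norm(np.cross(x-o,d))),4) for o,d in rays]
def proj(n,X,m=None):
    m=m or eyes.camera_model(n); K=m['mtx']; T=m['T']; c=T[:3,:3].T@(np.asarray(X)-T[:3,3]); c=np.array([c[0],-c[1],-c[2]])
    if n=='wrist':
        r=np.hypot(c[0],c[1]); a=np.arctan2(r,c[2]); return K[:2,:2]@(c[:2]/max(r,1e-9)*a)+K[:2,2]
    return (K@c)[:2]/c[2]
def plan(P,Rt,n,p0=None,R0=None):
    """n equal rows from (p0,R0), default measured pose, to TCP pose P,Rt"""
    o=manip.get_obs(); p=o['tool_pos'] if p0 is None else p0; Q=o['orientation'] if R0 is None else R0
    p=np.array(p,float);Q=np.array(Q,float); w=R.from_matrix(Q.T@Rt).as_rotvec()/n; rows=[]
    for i in range(n):
        s=Q.T@(P-p)/(n-i); rows.append(np.round(np.r_[s/.5,w/np.pi],4)); p=p+Q@rows[-1][:3]*.5; Q=Q@R.from_rotvec(rows[-1][3:]*np.pi).as_matrix()
    print('max mm %.1f deg %.2f'%(max(np.linalg.norm(r[:3]) for r in rows)*500,np.degrees(np.linalg.norm(w))))
    print(', '.join(' '+', '.join('%g'%(v+0) for v in r) for r in rows)); return p,Q
E
python3 - <<'E'
from h import *
print('mallet head top', tri([ray('side',(288,169.6)),ray('top',(225.9,142.6))]), onz('top',(225.9,142.6),.092))
t=cv2.imread('pics/top0.png'); s=cv2.imread('pics/side0.png')
def comp(im,lo,hi,box):
    x,y,w,h=box; hsv=cv2.cvtColor(im,cv2.COLOR_BGR2HSV); m=cv2.inRange(hsv,lo,hi); q=np.zeros_like(m); q[y:y+h,x:x+w]=m[y:y+h,x:x+w]
    n,l,st,c=cv2.connectedComponentsWithStats(q); i=1+np.argmax(st[1:,4]); ys,xs=np.nonzero(l==i); return np.c_[xs,ys].astype(np.float32)
for n,im,box in (('top',t,(205,130,45,75)),('side',s,(225,165,70,40))):
    P=comp(im,(10,60,60),(35,255,255),box); r=cv2.minAreaRect(P); b=cv2.boxPoints(r); print(n,len(P),r)
    b=b[np.argsort(b[:,1])] if n=='top' else b[np.argsort(b[:,0])]
    e=[(b[0]+b[1])/2,(b[2]+b[3])/2]; print(e,[onz(n,q,.063 if n=='top' else .056) for q in e])
    D=comp(im,(0,0,0),(180,255,50),(box[0],box[1]-5,box[2]+10,35)); print('dark',len(D),D.mean(0),D.min(0),D.max(0))
print('pin', tri([ray('side',(308,303)),ray('top',(390,160.8))]))
# face corners (top view): upper edge z=.104, lower edge z=.046
for p,z in (((366.3,137.5),.104),((420,146.8),.104),((355.5,168.3),.046),((408,176.8),.046)): print(p,onz('top',p,z))
print('stand corners',[onz('top',p,.008) for p in ((213.5,135),(238,132),(220,201),(244,197.5))])
print('pot',onz('top',(301.5,168),.07),'timer',onz('top',(307,201),.022))
E
```

```text
mallet head top (array([0.5782, 0.2392, 0.0849]), [0.0005, 0.0005]) [0.5764 0.2389 0.092 ]
top 341 ((228.5256805419922, 174.49595642089844), (49.180198669433594, 8.577942848205566), 81.02737426757812)
[array([224.6906, 150.2068], dtype=float32), array([232.3608, 198.7851], dtype=float32)] [array([0.5582, 0.2439, 0.063 ]), array([0.409 , 0.2189, 0.063 ])]
dark 144 [225.4167 143.5139] [220. 137.] [231. 150.]
side 458 ((258.80633544921875, 182.49131774902344), (10.796059608459473, 47.2137565612793), 81.25383758544922)
[array([235.474 , 186.0809], dtype=float32), array([282.1387, 178.9017], dtype=float32)] [array([0.4086, 0.2127, 0.056 ]), array([0.5597, 0.231 , 0.056 ])]
dark 282 [286.9043 178.4468] [280. 166.] [293. 191.]
pin (array([ 0.5225, -0.252 ,  0.1004]), [0.0006, 0.0006])
(366.3, 137.5) [ 0.5925 -0.1815  0.104 ]
(420, 146.8) [ 0.5654 -0.3418  0.104 ]
(355.5, 168.3) [ 0.5072 -0.1617  0.046 ]
(408, 176.8) [ 0.4817 -0.3244  0.046 ]
stand corners [array([0.6169, 0.2835, 0.008 ]), array([0.6272, 0.205 , 0.008 ]), array([0.4052, 0.26  , 0.008 ]), array([0.4167, 0.1842, 0.008 ])]
pot [0.5038 0.0089 0.07  ] timer [ 0.406  -0.0136  0.022 ]
```

Run:
```python
from h import *
a=np.radians(7); Rd=np.array([[np.cos(a),np.sin(a),0],[np.sin(a),-np.cos(a),0],[0,0,-1]])
plan(np.array([.47,-.26,.29]),Rd,12)
```

```text
max mm 40.9 deg 0.57
 0.0657, -0.0475, -0.0099, 0, 0, 0.0031,  0.0653, -0.0482, -0.0098, 0, 0, 0.0031,  0.0648, -0.0488, -0.0099, 0, 0, 0.0031,  0.0643, -0.0494, -0.0098, 0, 0, 0.0031,  0.0638, -0.05, -0.0099, 0, 0, 0.0031,  0.0634, -0.0507, -0.0098, 0, 0, 0.0031,  0.0629, -0.0513, -0.0099, 0, 0, 0.0031,  0.0623, -0.0519, -0.0098, 0, 0, 0.0031,  0.0619, -0.0525, -0.0099, 0, 0, 0.0031,  0.0613, -0.0531, -0.0098, 0, 0, 0.0031,  0.0608, -0.0536, -0.0099, 0, 0, 0.0031,  0.0603, -0.0543, -0.0098, 0, 0, 0.0031
```

>>> jog_arm:
  moves: [0.066,-0.048,-0.01,0,0,0.003,0.065,-0.048,-0.01,0,0,0.003,0.065,-0.049,-0.01,0,0,0.003,0.064,-0.049,-0.01,0,0,0.003,0.064,-0.05,-0.01,0,0,0.003,0.063,-0.051,-0.01,0,0,0.003,0.063,-0.051,-0.01,0,0,0.003,0.062,-0.052,-0.01,0,0,0.003,0.062,-0.052,-0.01,0,0,0.003,0.061,-0.053,-0.01,0,0,0.003,0.061,-0.054,-0.01,0,0,0.003,0.06,-0.054,-0.01,0,0,0.003]
  hand: 0

```text
clock: 1.1
tool_pos: [0.4698, -0.2581, 0.2914]
orientation: [[0.992, 0.127, -0.0], [0.127, -0.992, -0.0], [-0.0, -0.0, -1.0]]
contact_force: [0.9, -0.2, -0.1]
gripper_width: 1.0
gripper_force: 0.0
```

Run:
```python
from h import *
import pickle
o=manip.get_obs(); print(o['tool_pos'],o['orientation'],o['joints'])
m=eyes.camera_model('wrist'); im=eyes.capture('wrist'); pickle.dump((m,im),open('w1.pkl','wb'))
print(m['mtx'],m['T'],proj('wrist',(.5225,-.252,.1),m))
cv2.imwrite('pics/w1.png',im)
a=np.radians(7); Rd=np.array([[np.cos(a),np.sin(a),0],[np.sin(a),-np.cos(a),0],[0,0,-1]])
plan(np.array([.5095,.2317,.15]),Rd,12)
```

```text
[ 0.4698 -0.2581  0.2914] [[ 0.9919  0.1268 -0.0002]
 [ 0.1268 -0.9919 -0.    ]
 [-0.0002 -0.     -1.    ]] [ 0.7071  0.0931 -0.3085  1.6356  0.0286  1.4175 -1.0482]
[[297.3186   0.     253.3901]
 [  0.     297.3186 193.405 ]
 [  0.       0.       1.    ]] [[ 0.1276  0.9384  0.3212  0.5521]
 [-0.9918  0.1203  0.0427 -0.2472]
 [ 0.0014 -0.324   0.9461  0.4341]
 [ 0.      0.      0.      1.    ]] [253.8441 121.9149]
max mm 42.0 deg 0.07
 0.0164, -0.0787, 0.024, -0.0001, -0.0001, 0.0004,  0.0163, -0.0787, 0.024, -0.0001, -0.0001, 0.0004,  0.0163, -0.0788, 0.0239, -0.0001, -0.0001, 0.0004,  0.0162, -0.0788, 0.0239, -0.0001, -0.0001, 0.0004,  0.0161, -0.0788, 0.0239, -0.0001, -0.0001, 0.0004,  0.016, -0.0789, 0.0238, -0.0001, -0.0001, 0.0004,  0.0159, -0.0789, 0.0238, -0.0001, -0.0001, 0.0004,  0.0158, -0.0789, 0.0238, -0.0001, -0.0001, 0.0004,  0.0157, -0.0789, 0.0238, -0.0001, -0.0001, 0.0004,  0.0156, -0.079, 0.0237, -0.0001, -0.0001, 0.0004,  0.0155, -0.079, 0.0237, -0.0001, -0.0001, 0.0004,  0.0154, -0.079, 0.0236, -0.0001, -0.0001, 0.0004
```

View pics/w1.png

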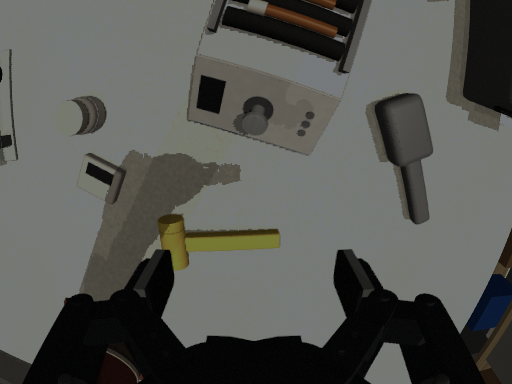

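The wrist view shows the pin head at (253,121), where the projected estimate puts it (254,122). The face's lower corners are at (190,120) and (309,154). On to the mallet.

>>> jog_arm:
  moves: [0.016,-0.078,0.024,0,0,0,0.016,-0.078,0.024,0,0,0,0.016,-0.078,0.024,0,0,0,0.016,-0.078,0.024,0,0,0,0.016,-0.078,0.024,0,0,0,0.016,-0.078,0.024,0,0,0,0.016,-0.078,0.024,0,0,0,0.016,-0.078,0.024,0,0,0,0.016,-0.078,0.024,0,0,0,0.016,-0.078,0.024,0,0,0,0.016,-0.078,0.024,0,0,0,0.016,-0.078,0.024,0,0,0]

```text
clock: 2.15
tool_pos: [0.5045, 0.2179, 0.1466]
orientation: [[0.992, 0.127, 0.0], [0.127, -0.992, -0.0], [0.0, 0.0, -1.0]]
contact_force: [0.5, -0.1, 0.4]
gripper_width: 0.999
gripper_force: 0.0
```

Run:
```python
from h import *
import pickle
m1,_=pickle.load(open('w1.pkl','rb'))
print('pin3',tri([ray('side',(308,303)),ray('top',(390,160.8)),ray('wrist',(253.5,121),m1)]))
L,Rr=onz('wrist',(190,120.5),.046,m1),onz('wrist',(309,154.5),.046,m1); print(L,Rr,np.degrees(np.arctan2(-(L-Rr)[0],(L-Rr)[1])))
o=manip.get_obs(); print(o['tool_pos'],o['orientation'])
m=eyes.camera_model('wrist'); im=eyes.capture('wrist'); pickle.dump((m,im),open('w2.pkl','wb')); cv2.imwrite('pics/w2.png',im)
for p in ((.577,.240,.092),(.5095,.2317,.063),(.409,.218,.063)): print(proj('wrist',p,m))
```

```text
pin3 (array([ 0.5229, -0.2518,  0.0999]), [0.0009, 0.0006, 0.0007])
[ 0.5103 -0.1691  0.046 ] [ 0.4846 -0.3317  0.046 ] -8.961157671180345
[0.5045 0.2179 0.1466] [[ 0.9919  0.1268  0.0001]
 [ 0.1268 -0.9919 -0.0002]
 [ 0.0001  0.0002 -1.    ]]
[234.0745 107.9136]
[237.0965 192.0307]
[240.4041 293.2535]
```

View pics/w2.png

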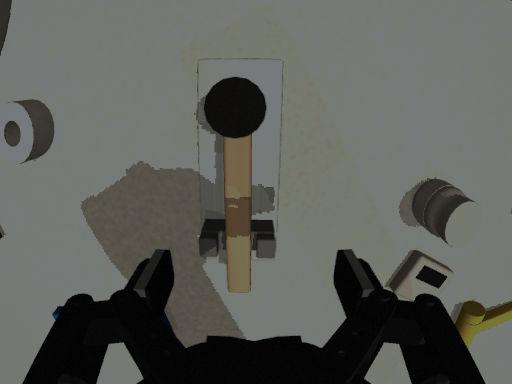

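The mallet is centred below: head top at (235,107), handle running from (237,135) to (239,292), within 1 px of the prediction. I'll refine the axis and go down.

Run:
```python
from h import *
import pickle
m,im=pickle.load(open('w2.pkl','rb'))
hsv=cv2.cvtColor(im,cv2.COLOR_BGR2HSV); k=cv2.inRange(hsv,(5,50,40),(35,255,255)); pts=[]
for r in range(142,285,6):
    xs=np.nonzero(k[r,215:265])[0]+215
    if len(xs)>15: pts.append(onz('wrist',((xs.min()+xs.max())/2,r),.063,m))
pts=np.array(pts); f=np.polyfit(pts[:,0],pts[:,1],1); a=np.arctan(f[0]); print(len(pts),np.degrees(a),np.abs(np.polyval(f,pts[:,0])-pts[:,1]).max())
D=cv2.inRange(hsv,(0,0,0),(180,255,40))[70:142,195:275]; n,l,s,c=cv2.connectedComponentsWithStats(D); i=1+np.argmax(s[1:,4]); q=c[i]+[195,70]; print(s[i],q)
h=onz('wrist',q,.090,m); print('head',h,np.polyval(f,h[0]))
hx=np.array([h[0],np.polyval(f,h[0]),.05]); u=np.array([np.cos(a),np.sin(a),0])
Rd=np.array([[u[0],u[1],0],[u[1],-u[0],0],[0,0,-1]])
g=hx-.068*u; print(hx,g)
plan(np.array([g[0],g[1],.05-manip.pinch_z]),Rd,8)
```

```text
24 6.870630140595986 0.00028434931314211265
[   9    7   62   61 2919] [234.5584 107.1757]
head [0.5774 0.2399 0.09  ] 0.2398141624265563
[0.5774 0.2398 0.05  ] [0.5099 0.2317 0.05  ]
max mm 14.2 deg 0.11
 0.0022, -0.0009, 0.0283, -0.0002, 0.0001, 0.0006,  0.0022, -0.0009, 0.0283, -0.0002, 0.0001, 0.0006,  0.0021, -0.0009, 0.0283, -0.0002, 0.0001, 0.0006,  0.0021, -0.0009, 0.0283, -0.0002, 0.0001, 0.0006,  0.0021, -0.001, 0.0284, -0.0002, 0.0001, 0.0006,  0.0022, -0.001, 0.0283, -0.0002, 0.0001, 0.0006,  0.0021, -0.001, 0.0284, -0.0002, 0.0001, 0.0006,  0.0021, -0.001, 0.0283, -0.0002, 0.0001, 0.0006
```

>>> jog_arm:
  moves: [0.002,-0.001,0.028,0,0,0.001,0.002,-0.001,0.028,0,0,0.001,0.002,-0.001,0.028,0,0,0.001,0.002,-0.001,0.028,0,0,0,0.002,-0.001,0.028,0,0,0,0.002,-0.001,0.028,0,0,0,0.002,-0.001,0.028,0,0,0,0.002,-0.001,0.028,0,0,0,0,0,0,0,0,0,0,0,0,0,0,0]

```text
clock: 3.03
tool_pos: [0.5116, 0.2213, 0.0345]
orientation: [[0.993, 0.118, -0.002], [0.118, -0.993, -0.0], [-0.002, 0.0, -1.0]]
contact_force: [-0.4, 0.6, -0.3]
gripper_width: 1.0
gripper_force: 0.0
```

Run:
```python
from h import *
o=manip.get_obs(); print(o['tool_pos'],o['orientation'],o['contact_force'])
g=np.array([.5099,.2317,.0313]); print((o['orientation'].T@(g-o['tool_pos']))/.5)
```

```text
[0.5116 0.2213 0.0345] [[ 0.993   0.1181 -0.0017]
 [ 0.1181 -0.993  -0.0002]
 [-0.0018  0.     -1.    ]] [-0.4492  0.6397 -0.267 ]
[-0.0009 -0.0211  0.0063]
```

>>> jog_arm:
  moves: [0,-0.01,0.003,0,0,0,0,-0.011,0.003,0,0,0,0,0,0,0,0,0,0,0,0,0,0,0,0,0,0,0,0,0,0,0,0,0,0,0]

```text
clock: 3.53
tool_pos: [0.5111, 0.2318, 0.0326]
orientation: [[0.993, 0.118, 0.0], [0.118, -0.993, 0.0], [0.0, 0.0, -1.0]]
contact_force: [-0.6, -0.8, 0.3]
gripper_width: 0.999
gripper_force: 0.0
```

Run:
```python
from h import *
import pickle
m=eyes.camera_model('wrist'); o=manip.get_obs(); print(o['tool_pos'],o['orientation'],np.abs(o['qvel']).max())
im=eyes.capture('wrist'); pickle.dump((m,im),open('w3.pkl','wb')); cv2.imwrite('pics/w3.png',im)
hsv=cv2.cvtColor(im,cv2.COLOR_BGR2HSV); k=cv2.inRange(hsv,(5,50,40),(35,255,255)); pts=[]
for r in range(100,330,8):
    xs=np.nonzero(k[r,190:300])[0]+190
    if len(xs)>15: pts.append(onz('wrist',((xs.min()+xs.max())/2,r),.063,m)); 
pts=np.array(pts); f=np.polyfit(pts[:,0],pts[:,1],1); a=np.arctan(f[0]); print(len(pts),np.degrees(a),np.abs(np.polyval(f,pts[:,0])-pts[:,1]).max(), np.polyval(f,.5099),pts[[0,-1]])
print(manip.get_obs()['tool_pos'])
```

```text
[0.5111 0.2318 0.0326] [[ 0.993   0.1179  0.0004]
 [ 0.1179 -0.993   0.    ]
 [ 0.0004  0.     -1.    ]] 0.0033324206180437715
14 6.7952666626171645 0.00017514663331164027 0.23185608957784928 [[0.5438 0.236  0.063 ]
 [0.4856 0.229  0.063 ]]
[0.5111 0.2317 0.0325]
```

>>> jog_arm:
  moves: [0,0,0,0,0,0,0,0,0,0,0,0,0,0,0,0,0,0,0,0,0,0,0,0,0,0,0,0,0,0,0,0,0,0,0,0,0,0,0,0,0,0,0,0,0,0,0,0,0,0,0,0,0,0,0,0,0,0,0,0]
  hand: 1
  newtons: 120

```text
clock: 4.42
tool_pos: [0.511, 0.232, 0.0327]
orientation: [[0.993, 0.118, 0.0], [0.118, -0.993, 0.0], [0.0, -0.0, -1.0]]
contact_force: [-2.7, -0.6, 5.5]
gripper_width: 0.238
gripper_force: 117.9
```

Run:
```python
from h import *
o=manip.get_obs(); print(o['tool_pos'],o['orientation'],o['gripper_width'],o['gripper_force'],o['joints'])
np.savez('grasp.npz',p=o['tool_pos'],R=o['orientation'])
```

```text
[0.511  0.232  0.0327] [[ 0.993   0.118   0.0002]
 [ 0.118  -0.993   0.0001]
 [ 0.0002 -0.0001 -1.    ]] 0.2377918578361489 117.91853427886963 [ 0.0468  0.4276 -0.6596  1.862   0.316   0.9578 -2.2061]
```

>>> jog_arm:
  moves: [0,0,-0.01,0,0,0,0,0,-0.03,0,0,0,0,0,-0.06,0,0,0,0,0,-0.07,0,0,0,0,0,-0.07,0,0,0,0,0,-0.07,0,0,0,0,0,-0.06,0,0,0,0,0,-0.03,0,0,0,0,0,0,0,0,0,0,0,0,0,0,0]

```text
clock: 5.25
tool_pos: [0.5108, 0.2317, 0.232]
orientation: [[0.993, 0.118, 0.0], [0.118, -0.993, -0.0], [0.0, 0.0, -1.0]]
contact_force: [0.0, 0.2, -3.6]
gripper_width: 0.239
gripper_force: 117.6
```

```bash
cat >> h.py <<'E'
g0=np.load('grasp.npz'); HX=np.array([.5774,.2398,.05])
hc=g0['R'].T@(HX-g0['p'])          # head centre in tool frame
face=hc+np.array([0,0,.042])       # lower face centre in tool frame
psi=np.radians(-9.0); c35,s35=np.cos(np.radians(35)),np.sin(np.radians(35))
xm=np.array([np.cos(psi),np.sin(psi),0]); n=-s35*xm+c35*np.array([0,0,1]); xt=c35*xm+s35*np.array([0,0,1])
Rs=np.c_[xt,np.cross(-n,xt),-n]
PIN=np.array([.5224,-.2522,.1000])
def strike(gap,pin=PIN): return pin+gap*n-Rs@face
E
python3 - <<'E'
from h import *
o=manip.get_obs(); print(o['tool_pos'],o['contact_force'],o['torque'],o['gripper_width'],hc)
print(strike(.09)); plan(strike(.09),Rs,12)
E
```

```text
[0.5108 0.2317 0.232 ] [ 0.048   0.2323 -3.6481] [-0.0778  0.1528 -0.0255] 0.2387579478095122 [ 0.0669  0.0001 -0.0173]
[ 0.4033 -0.2333  0.1556]
max mm 40.3 deg 3.19
 -0.0269, 0.0748, 0.0127, -0.0022, 0.0161, 0.0071,  -0.0259, 0.0753, 0.0119, -0.0022, 0.0161, 0.0071,  -0.0248, 0.0758, 0.0112, -0.0022, 0.0161, 0.0071,  -0.0236, 0.0763, 0.0105, -0.0022, 0.0161, 0.0071,  -0.0224, 0.0767, 0.0098, -0.0022, 0.0161, 0.0071,  -0.0212, 0.0772, 0.0093, -0.0022, 0.0161, 0.0071,  -0.0199, 0.0776, 0.0088, -0.0022, 0.0161, 0.0071,  -0.0186, 0.0779, 0.0083, -0.0022, 0.0161, 0.0071,  -0.0173, 0.0783, 0.008, -0.0022, 0.0161, 0.0071,  -0.0159, 0.0786, 0.0077, -0.0022, 0.0161, 0.0071,  -0.0146, 0.0789, 0.0074, -0.0022, 0.0161, 0.0071,  -0.0132, 0.0791, 0.0073, -0.0022, 0.0161, 0.0071
```

>>> jog_arm:
  moves: [-0.027,0.075,0.0125,-0.002,0.016,0.007,-0.026,0.075,0.012,-0.002,0.016,0.007,-0.025,0.076,0.011,-0.002,0.016,0.007,-0.024,0.076,0.0105,-0.002,0.016,0.007,-0.022,0.077,0.01,-0.002,0.016,0.007,-0.021,0.077,0.009,-0.002,0.016,0.007,-0.02,0.078,0.009,-0.002,0.016,0.007,-0.019,0.078,0.008,-0.002,0.016,0.007,-0.017,0.078,0.008,-0.002,0.016,0.007,-0.016,0.079,0.008,-0.002,0.016,0.007,-0.015,0.079,0.007,-0.002,0.016,0.007,-0.013,0.079,0.007,-0.002,0.016,0.007]

```text
clock: 6.25
tool_pos: [0.4119, -0.1836, 0.1592]
orientation: [[0.854, -0.122, 0.505], [-0.109, -0.992, -0.056], [0.508, -0.007, -0.861]]
contact_force: [0.9, 1.6, -3.3]
gripper_width: 0.242
gripper_force: 118.6
```

>>> jog_arm:
  moves: [0,0,0,0,0,0,0,0,0,0,0,0,0,0,0,0,0,0,0,0,0,0,0,0]

```text
clock: 6.58
tool_pos: [0.4149, -0.1814, 0.1616]
orientation: [[0.855, -0.117, 0.506], [-0.103, -0.993, -0.056], [0.509, -0.004, -0.861]]
contact_force: [-1.1, 0.4, -3.5]
gripper_width: 0.238
gripper_force: 118.5
```

Run:
```python
from h import *
o=manip.get_obs(); print(o['tool_pos'],o['orientation'],o['joints'])
plan(strike(.03),Rs,4)
```

```text
[ 0.4149 -0.1814  0.1616] [[ 0.8548 -0.1167  0.5057]
 [-0.1025 -0.9932 -0.0558]
 [ 0.5088 -0.0041 -0.8609]] [ 0.7117 -0.346  -0.215   2.392  -0.455   0.6316 -0.8903]
max mm 20.7 deg 1.25
 -0.0015, 0.0273, 0.031, -0.002, 0.0061, 0.0025,  -0.0019, 0.0271, 0.0311, -0.002, 0.0061, 0.0025,  -0.0023, 0.0269, 0.0313, -0.002, 0.0061, 0.0025,  -0.0027, 0.0266, 0.0314, -0.002, 0.0061, 0.0025
```

At this pose the arm sits on its limits (joint 2 at −0.346, joint 4 at 2.392), because the tool is too close to the base. I'll turn the mallet 90° about the pin's axis so the handle points to the mixer's −y and the tool moves further out.

```bash
cat >> h.py <<'E'
ym=np.array([-np.sin(psi),np.cos(psi),0]); Rs=np.c_[ym,np.cross(-n,ym),-n]
E
python3 - <<'E'
from h import *
print(strike(.07)); p,Q=plan(strike(.07),Rs,14); print(p-strike(.07))
E
```

```text
[ 0.4582 -0.3098  0.1775]
max mm 9.8 deg 6.31
 0.0083, 0.0175, 0.0022, -0.0018, 0.0009, -0.035,  0.0064, 0.0183, 0.0023, -0.0018, 0.0009, -0.035,  0.0043, 0.0189, 0.0024, -0.0018, 0.0009, -0.035,  0.0022, 0.0192, 0.0026, -0.0018, 0.0009, -0.035,  0.0001, 0.0193, 0.0027, -0.0018, 0.0009, -0.035,  -0.002, 0.0192, 0.0028, -0.0018, 0.0009, -0.035,  -0.0042, 0.0188, 0.0029, -0.0018, 0.0009, -0.035,  -0.0062, 0.0182, 0.0029, -0.0018, 0.0009, -0.035,  -0.0082, 0.0174, 0.003, -0.0018, 0.0009, -0.035,  -0.01, 0.0164, 0.0031, -0.0018, 0.0009, -0.035,  -0.0118, 0.0152, 0.0032, -0.0018, 0.0009, -0.035,  -0.0134, 0.0138, 0.0032, -0.0018, 0.0009, -0.035,  -0.0148, 0.0122, 0.0032, -0.0018, 0.0009, -0.035,  -0.0161, 0.0106, 0.0033, -0.0018, 0.0009, -0.035
[0. 0. 0.]
```

>>> jog_arm:
  moves: [0.008,0.0175,0.002,-0.002,0.001,-0.035,0.006,0.018,0.002,-0.002,0.001,-0.035,0.004,0.019,0.002,-0.002,0.001,-0.035,0.002,0.019,0.003,-0.002,0.001,-0.035,0,0.019,0.003,-0.002,0.001,-0.035,-0.002,0.019,0.003,-0.002,0.001,-0.035,-0.004,0.019,0.003,-0.002,0.001,-0.035,-0.006,0.018,0.003,-0.002,0.001,-0.035,-0.008,0.017,0.003,-0.002,0.001,-0.035,-0.01,0.016,0.003,-0.002,0.001,-0.035,-0.012,0.015,0.003,-0.002,0.001,-0.035,-0.013,0.014,0.003,-0.002,0.001,-0.035]

```text
clock: 7.58
tool_pos: [0.4521, -0.2905, 0.1759]
orientation: [[0.327, 0.76, 0.562], [0.938, -0.333, -0.096], [0.114, 0.558, -0.822]]
contact_force: [0.2, -0.3, -3.2]
gripper_width: 0.238
gripper_force: 118.6
```

>>> jog_arm:
  moves: [-0.015,0.012,0.003,-0.002,0.001,-0.035,-0.016,0.011,0.003,-0.002,0.001,-0.035,0,0,0,0,0,0,0,0,0,0,0,0,0,0,0,0,0,0]

```text
clock: 8.0
tool_pos: [0.4574, -0.3087, 0.1785]
orientation: [[0.16, 0.804, 0.573], [0.987, -0.13, -0.093], [-0.001, 0.58, -0.814]]
contact_force: [0.0, 0.6, -3.5]
gripper_width: 0.239
gripper_force: 118.5
```

Run:
```python
from h import *
o=manip.get_obs(); print(o['tool_pos'],o['orientation'],o['joints'],o['torque'])
plan(strike(.025),Rs,6)
```

```text
[ 0.4574 -0.3087  0.1785] [[ 0.1603  0.804   0.5727]
 [ 0.9871 -0.1302 -0.0934]
 [-0.0005  0.5802 -0.8145]] [ 0.3785 -0.1621  0.3115  2.2513 -0.4943  0.5548  0.8976] [ 0.001   1.1285 -0.0154]
max mm 7.8 deg 0.09
 -0.0003, 0, 0.0155, 0.0004, 0.0001, -0.0002,  -0.0003, 0, 0.0154, 0.0004, 0.0001, -0.0002,  -0.0003, 0, 0.0155, 0.0004, 0.0001, -0.0002,  -0.0003, 0, 0.0154, 0.0004, 0.0001, -0.0002,  -0.0002, 0, 0.0155, 0.0004, 0.0001, -0.0002,  -0.0003, 0.0001, 0.0154, 0.0004, 0.0001, -0.0002
```

>>> jog_arm:
  moves: [0,0,0.0155,0,0,0,0,0,0.0155,0,0,0,0,0,0.0155,0.001,0,0,0,0,0.0155,0.001,0,0,-0.001,0,0.0155,0,0,-0.001,0,0,0.0155,0,0,0,0,0,0,0,0,0,0,0,0,0,0,0,0,0,0,0,0,0]

```text
clock: 8.75
tool_pos: [0.4832, -0.3154, 0.1408]
orientation: [[0.157, 0.808, 0.568], [0.988, -0.126, -0.094], [-0.005, 0.575, -0.818]]
contact_force: [-0.1, 0.6, -3.5]
gripper_width: 0.235
gripper_force: 118.5
```

Run:
```python
from h import *
o=manip.get_obs(); Q=o['orientation']; p=o['tool_pos']; print(p,Q[:,2]+n,o['joints'])
fc=p+Q@face; d=fc-PIN; print('face rel pin: along n %.4f y %.4f up %.4f'%(d@n,d@ym,d@np.cross(ym,n)))
s=eyes.capture('side'); mw=eyes.camera_model('wrist'); w=eyes.capture('wrist'); t=eyes.capture('top')
def mark(nm,im,m=None):
    im=im.copy()
    for X in (fc,p+Q@hc,PIN,PIN-.02*n): cv2.circle(im,tuple(int(round(v)) for v in proj(nm,X,m)),0,(0,255,0),-1)
    return im
S,W,T=mark('side',s),mark('wrist',w,mw),mark('top',t)
c=lambda im,x,y,w,h:cv2.convertScaleAbs(cv2.resize(im[y:y+h,x:x+w],(400,300),interpolation=cv2.INTER_NEAREST),alpha=1.6)
cv2.imwrite('pics/pre.png',np.vstack([np.hstack([c(S,260,250,100,75),c(T,345,110,100,75)]),np.hstack([c(W,0,0,512,384),c(W,156,50,200,150)])]))
```

```text
[ 0.4832 -0.3154  0.1408] [ 0.0011 -0.0047  0.0013] [ 0.3383 -0.0487  0.3373  2.2441 -0.6255  0.4752  1.0173]
face rel pin: along n 0.0249 y -0.0018 up -0.0002
```

View pics/pre.png

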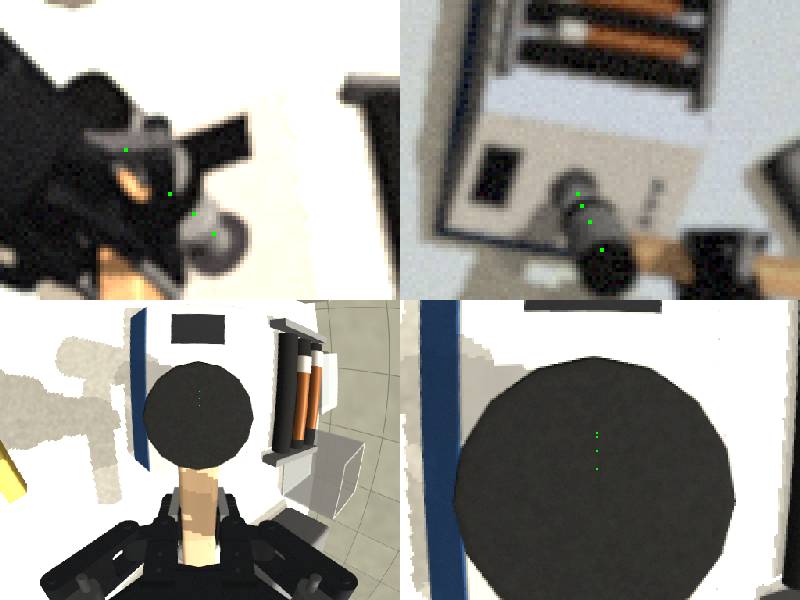

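The picture shows the mallet's lower face collinear with the pin head: side crop pin at (205,225), top crop pin at (575,190) and mallet head at (607,270). The gap is 25 mm. I'll take the first blow short of the hard stop.

>>> jog_arm:
  moves: [0.002,0,0.03,0,0,0,0.002,0,0.044,0,0,0,0,0,0,0,0,0,0,0,0,0,0,0]

```text
clock: 9.23
tool_pos: [0.5042, -0.3165, 0.1101]
orientation: [[0.157, 0.809, 0.567], [0.988, -0.126, -0.094], [-0.004, 0.574, -0.819]]
contact_force: [-0.7, -0.1, -3.5]
gripper_width: 0.24
gripper_force: 118.7
```

```bash
cat >> h.py <<'E'
def rel():
    o=manip.get_obs(); Q=o['orientation']; p=o['tool_pos']; d=p+Q@face-PIN
    print('n %.4f y %.4f up %.4f'%(d@n,d@ym,d@np.cross(ym,n)),'tilt',(Q.T@-n),'F.n %.1f'%(o['contact_force']@n),o['contact_force'],o['gripper_force'],o['joints'])
E
python3 -c "from h import *; rel()"
```

```text
n -0.0122 y 0.0004 up -0.0007 tilt [ 0.0038 -0.0011  1.    ] F.n -2.5 [-0.7143 -0.1293 -3.4932] 118.6564564704895 [ 0.3187  0.0424  0.3397  2.2372 -0.7728  0.4192  1.143 ]
```

>>> jog_arm:
  moves: [0,0,-0.025,0,0,0,0,0,-0.025,0,0,0,0,0,0,0,0,0,0,0,0,0,0,0,0,0,0.024,0,0,0,0,0,0.045,0,0,0,0,0,0,0,0,0,0,0,0,0,0,0]

```text
clock: 9.9
tool_pos: [0.5099, -0.3177, 0.102]
orientation: [[0.157, 0.809, 0.567], [0.988, -0.126, -0.094], [-0.005, 0.575, -0.818]]
contact_force: [-1.2, 0.5, -3.0]
gripper_width: 0.238
gripper_force: 121.1
```

```bash
python3 -c "from h import *; rel()"
```

```text
n -0.0221 y 0.0002 up -0.0007 tilt [ 0.0041 -0.0011  1.    ] F.n -1.7 [-1.2405  0.5119 -2.9829] 121.0783338546753 [ 0.3104  0.0678  0.3451  2.2336 -0.8196  0.4071  1.1845]
```

>>> jog_arm:
  moves: [0,0,-0.025,0,0,0,0,0,-0.025,0,0,0,0,0,0,0,0,0,0,0,0,0,0,0,0,0,0.02,0,0,0,0,0,0.037,0,0,0,0,0,0,0,0,0,0,0,0,0,0,0]

```text
clock: 10.57
tool_pos: [0.5123, -0.3181, 0.0993]
orientation: [[0.157, 0.808, 0.567], [0.988, -0.126, -0.094], [-0.005, 0.575, -0.818]]
contact_force: [0.0, 0.4, -3.6]
gripper_width: 0.237
gripper_force: 123.2
```

```bash
python3 -c "from h import *; rel()"
```

```text
n -0.0257 y 0.0002 up -0.0001 tilt [ 0.0043 -0.002   1.    ] F.n -3.0 [ 0.0269  0.3554 -3.6294] 123.24522972106934 [ 0.303   0.0772  0.3512  2.232  -0.8392  0.4028  1.2017]
```

>>> jog_arm:
  moves: [0,0,-0.03,0,0,0,0,0,-0.04,0,0,0,0,0,-0.04,0,0,0,0,0,0,0,0,0,0,0,0,0,0,0,0,0,0,0,0,0]

```text
clock: 11.07
tool_pos: [0.481, -0.3125, 0.1444]
orientation: [[0.156, 0.808, 0.568], [0.988, -0.125, -0.094], [-0.005, 0.576, -0.818]]
contact_force: [0.1, 0.6, -4.5]
gripper_width: 0.238
gripper_force: 123.4
```

Run:
```python
from h import *
rel()
o=manip.get_obs(); Q=o['orientation']; p=o['tool_pos']; fc=p+Q@face
s=eyes.capture('side'); mw=eyes.camera_model('wrist'); w=eyes.capture('wrist'); t=eyes.capture('top')
def mark(nm,im,m=None):
    im=im.copy()
    for X in (fc,p+Q@(hc-[0,0,.042]),PIN,PIN-.02*n): cv2.circle(im,tuple(int(round(v)) for v in proj(nm,X,m)),0,(0,255,0),-1)
    return im
S,W,T=mark('side',s),mark('wrist',w,mw),mark('top',t)
c=lambda im,x,y,w,h:cv2.convertScaleAbs(cv2.resize(im[y:y+h,x:x+w],(400,300),interpolation=cv2.INTER_NEAREST),alpha=1.3)
cv2.imwrite('pics/post.png',np.vstack([np.hstack([c(S,270,265,80,60),c(T,345,110,100,75)]),np.hstack([c(W,0,0,512,384),c(W,100,50,300,225)])]))
```

```text
n 0.0296 y 0.0008 up -0.0004 tilt [ 0.0038 -0.0027  1.    ] F.n -3.7 [ 0.1226  0.55   -4.5475] 123.36522102355957 [ 0.3017 -0.0659  0.3693  2.2494 -0.5989  0.479   0.9915]
```

View pics/post.png

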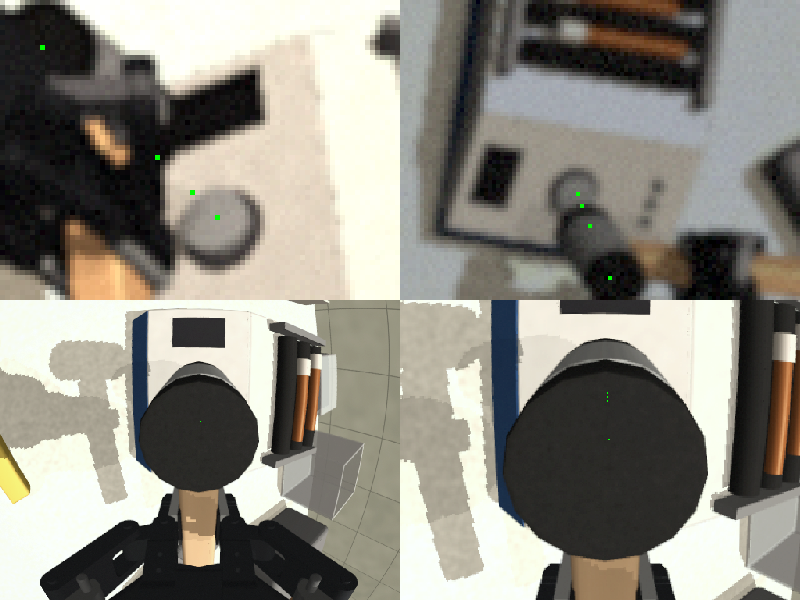

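The pin head now sits down on its collar or nearly so: side crop (222,225), top crop (573,185). The wrist view now shows the mallet's side beyond its top face, so the mallet has pitched in the grip. I'll measure both.

Run:
```python
from h import *
s=eyes.capture('side'); t=eyes.capture('top')
X,e=tri([ray('side',(270+221/5-.4,265+222/5-.4)),ray('top',(388.0,156.2))]); d=X-PIN; print('pin now',X,e,'travel',-d@n,'y',d@ym,'up',d@np.cross(ym,n))
o=manip.get_obs();Q=o['orientation'];p=o['tool_pos']; m=eyes.camera_model('wrist'); w=eyes.capture('wrist')
g=cv2.cvtColor(w,cv2.COLOR_BGR2GRAY); print([int(v) for v in g[70:250:4,255]])
# top-face disc mask: dark grey value
k=cv2.inRange(g,int(g[170,255])-6,int(g[170,255])+6); k=cv2.morphologyEx(k,cv2.MORPH_OPEN,np.ones((5,5))); nn,l,st,c=cv2.connectedComponentsWithStats(k); i=l[170,255]; print(st[i],c[i])
for th in range(-4,21,2):
    r=R.from_euler('y',-th,degrees=True).as_matrix(); gp=np.array([hc[0]-.0668,0,-.0187]); q=lambda v:proj('wrist',p+Q@(gp+r@(hc+v-gp)),m)
    print(th,q(np.array([0,0,-.042])),q(np.array([.021,0,-.042]))[1],q(np.array([-.021,0,-.042]))[1])
```

```text
pin now [ 0.5385 -0.2533  0.0777] [0.0022, 0.0022] travel 0.027424257128385286 y 0.0014608470233427424 up 0.00036935487643972864
[185, 185, 88, 68, 69, 69, 103, 14, 17, 31, 33, 31, 32, 32, 30, 31, 31, 30, 30, 33, 32, 33, 33, 32, 31, 32, 29, 33, 32, 33, 34, 34, 32, 33, 32, 30, 31, 33, 32, 31, 32, 34, 31, 31, 113]
[  173   104   157   141 16844] [252.5963 174.2189]
-4 [254.9052 168.0175] 90.56877830693044 234.42654360656388
-2 [254.881  160.7366] 84.92398118471526 227.79827038044223
0 [254.8557 154.011 ] 80.07268416522355 221.3663143120654
2 [254.8294 147.8336] 75.94587071723208 215.1534889970318
4 [254.8025 142.1918] 72.47921634449717 209.17944912621397
6 [254.7752 137.0693] 69.61343294945259 203.46063551725322
8 [254.7476 132.4469] 67.29431031512794 198.01030927067194
10 [254.72   128.3034] 65.47256335885626 192.83866199190084
12 [254.6924 124.6163] 64.10356288164238 187.9529871824816
14 [254.6649 121.3627] 63.14700374381786 183.3578973908187
16 [254.6377 118.5194] 62.56654676251833 179.05557228802175
18 [254.6109 116.0636] 62.329457925932076 175.04602420856563
20 [254.5844 113.973 ] 62.406259590001525 171.32736957530642
```

Contact has pitched the mallet about 7.2° in the grip. I'll compensate with the tool so the face is square again, and strike once more to confirm the pin is home.

```bash
cat >> h.py <<'E'
TH=7.2; rm=R.from_euler('y',TH,degrees=True).as_matrix(); gp=np.array([hc[0]-.0668,0,-.0187])
hc=gp+rm@(hc-gp); face=hc+rm@[0,0,.042]; Rs=Rs@rm.T
E
python3 - <<'E'
from h import *
print(face); p,Q=plan(strike(.03),Rs,3); rel()
E
```

```text
[0.0718 0.0001 0.016 ]
max mm 1.0 deg 2.32
 -0.002, 0.0003, -0.0003, 0.0002, -0.0129, 0.0002,  -0.002, 0.0004, -0.0002, 0.0002, -0.0129, 0.0002,  -0.0019, 0.0003, -0.0001, 0.0002, -0.0129, 0.0002
n 0.0382 y 0.0055 up -0.0007 tilt [ 0.0041 -0.0017  1.    ] F.n -3.4 [ 0.5404  0.8263 -3.9141] 123.3665657043457 [ 0.3017 -0.0655  0.3696  2.249  -0.5972  0.4795  0.9899]
```

>>> jog_arm:
  moves: [-0.002,0,0,0,-0.013,0,-0.002,0,0,0,-0.013,0,-0.002,0.001,0,0,-0.013,0.0005,0,0,0,0,0,0,0,0,0,0,0,0,0.004,0,0.03,0,0,0,0.005,0,0.04,0,0,0,0.004,0,0.035,0,0,0,0,0,0,0,0,0,0,0,0,0,0,0,0,0,0,0,0,0]

```text
clock: 12.28
tool_pos: [0.5103, -0.3212, 0.102]
orientation: [[0.227, 0.808, 0.544], [0.968, -0.128, -0.214], [-0.103, 0.575, -0.811]]
contact_force: [-0.1, 0.1, -3.4]
gripper_width: 0.233
gripper_force: 126.6
```

```bash
python3 -c "from h import *; rel()"
```

```text
n -0.0226 y -0.0008 up 0.0003 tilt [ 0.1262 -0.0021  0.992 ] F.n -2.7 [-0.1395  0.1031 -3.4447] 126.61877632141113 [ 0.296   0.0334  0.2583  2.2733 -0.4761  0.2451  0.7829]
```

```bash
cat >> h.py <<'E'
def pitch():
    o=manip.get_obs();Q=o['orientation'];p=o['tool_pos']; m=eyes.camera_model('wrist'); w=eyes.capture('wrist'); g=cv2.cvtColor(w,cv2.COLOR_BGR2GRAY)
    v=int(np.median(g[165:175,250:260])); k=cv2.morphologyEx(cv2.inRange(g,v-8,v+8),cv2.MORPH_OPEN,np.ones((5,5))); _,l,st,c=cv2.connectedComponentsWithStats(k); i=l[170,255]
    obs=np.array([st[i][1],st[i][1]+st[i][3]]); b=[]
    for th in np.arange(-8,8.1,.4):
        r=R.from_euler('y',th,degrees=True).as_matrix()
        q=[proj('wrist',p+Q@(gp+r@(hc+rm@[s*.021,0,-.042]-gp)),m)[1] for s in (1,-1)]; b.append((np.abs(q-obs).sum(),round(th,1)))
    print('disc',v,st[i],c[i],'extra pitch',min(b))
E
python3 -c "from h import *; pitch()"
```

```text
disc 36 [  174   127   159   136 16998] [253.5504 194.7306] extra pitch (np.float64(2.466685421339804), np.float64(5.6))
```

>>> jog_arm:
  moves: [-0.004,0,-0.03,0,0,0,-0.003,0,-0.02,0,0,0,0,0,0,0,0,0,0,0,0,0,0,0,0.003,0,0.02,0,0,0,0.005,0,0.037,0,0,0,0,0,0,0,0,0,0,0,0,0,0,0,0,0,0,0,0,0]

```text
clock: 13.08
tool_pos: [0.5135, -0.3214, 0.0996]
orientation: [[0.227, 0.807, 0.545], [0.968, -0.127, -0.215], [-0.104, 0.577, -0.81]]
contact_force: [-0.6, -0.3, -0.5]
gripper_width: 0.237
gripper_force: 129.0
```

```bash
python3 -c "from h import *; rel(); pitch()"
```

```text
n -0.0264 y -0.0006 up 0.0016 tilt [ 0.1268 -0.004   0.9919] F.n -0.1 [-0.5571 -0.2645 -0.5351] 128.96834135055542 [ 0.2814  0.0429  0.2704  2.2716 -0.4983  0.2369  0.8017]
disc 37 [  172   139   162   133 16867] [253.3571 204.6354] extra pitch (np.float64(1.5256761461105839), np.float64(7.6))
```

The blows converge. Allowing for the mallet's pitch slip, the face stopped at the same depth each time (about −17 mm from the first pin estimate, with the edge lower). So the pin is on its hard stop. I'll back off along the pin, lift, and re-measure pin and pitch.

>>> jog_arm:
  moves: [-0.004,0,-0.03,0,0,0,-0.008,0,-0.06,0,0,0,-0.008,0,-0.06,0,0,0,-0.008,0.02,-0.06,0,0,0,-0.008,0.04,-0.06,0,0,0,-0.008,0.04,-0.06,0,0,0,0,0,0,0,0,0,0,0,0,0,0,0,0,0,0,0,0,0]

```text
clock: 13.88
tool_pos: [0.4577, -0.313, 0.2628]
orientation: [[0.226, 0.808, 0.544], [0.969, -0.127, -0.213], [-0.103, 0.575, -0.812]]
contact_force: [-0.4, -0.5, -4.8]
gripper_width: 0.237
gripper_force: 128.2
```

Run:
```python
import h
from h import *
rel(); pitch()
# mixer face frame from PIN estimate: show mixer now vs start
s=eyes.capture('side'); t=eyes.capture('top'); s0=cv2.imread('pics/side0.png'); t0=cv2.imread('pics/top0.png')
c=lambda im,x,y,w,h:cv2.convertScaleAbs(cv2.resize(im[y:y+h,x:x+w],(400,300),interpolation=cv2.INTER_CUBIC),alpha=1.6)
cv2.imwrite('pics/lift.png',np.vstack([np.hstack([c(s0,284,275,64,48),c(s,284,275,64,48)]),np.hstack([c(t0,356,128,64,48),c(t,356,128,64,48)])]))
for d in (0,.016,.020,.024):
    a=proj('side',PIN-d*n); b=proj('top',PIN-d*n); print(d,'side crop',(a-[284,275])*6.25+[400,0],'top crop',(b-[356,128])*6.25+[400,300])
o=manip.get_obs(); print(o['tool_pos'],o['orientation'][:,2])
```

```text
n 0.1397 y -0.0009 up 0.0488 tilt [ 0.1258 -0.0014  0.9921] F.n -3.7 [-0.3671 -0.5361 -4.7598] 128.2396388053894 [ 0.3595 -0.2941  0.206   2.1716 -0.0959  0.6475  0.4376]
disc 34 [  172   138   162   133 16949] [253.4711 204.1286] extra pitch (np.float64(1.559133212037949), np.float64(7.6))
0 side crop [551.5844 175.8667] top crop [612.4074 506.6411]
0.016 side crop [575.4502 199.3735] top crop [606.3514 492.0929]
0.02 side crop [581.3375 205.1722] top crop [604.857 488.503]
0.024 side crop [587.1937 210.9402] top crop [603.3704 484.9316]
[ 0.4575 -0.3128  0.2617] [ 0.5421 -0.2129 -0.8129]
```

View pics/lift.png

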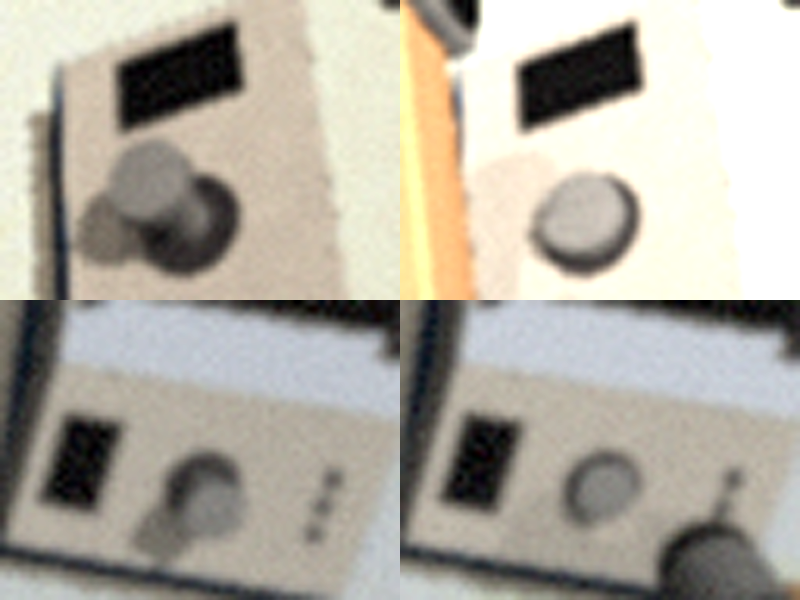

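The before/after picture shows the pin head moved from side crop (151,181) to (183,214), and in the top crop from (215,508) to (206,486) less the 400 offset. That is about 22–23 mm of travel. The head sits right on its collar with no shaft visible, so the pin is home. Now I'll return the mallet, allowing for its 14.8° pitch in the grip.

```bash
sed -i 's/^TH=7.2/TH=14.8/' h.py
cat >> h.py <<'E'
Rp=g0['R']@rm.T
def place(dz): return HX+[0,0,dz]-Rp@hc
E
python3 - <<'E'
from h import *
print(place(0),hc); p,Q=plan(place(.19),Rp,18)
E
```

```text
[0.5062 0.2314 0.0333] [ 0.065   0.0001 -0.0344]
max mm 30.5 deg 4.63
 0.0602, -0.0058, -0.0065, 0.0134, -0.0089, 0.0201,  0.0595, -0.0099, -0.0078, 0.0134, -0.0089, 0.0201,  0.0586, -0.014, -0.009, 0.0134, -0.0089, 0.0201,  0.0573, -0.018, -0.0099, 0.0134, -0.0089, 0.0201,  0.0557, -0.022, -0.0106, 0.0134, -0.0089, 0.0201,  0.0539, -0.026, -0.0112, 0.0134, -0.0089, 0.0201,  0.0518, -0.0298, -0.0115, 0.0134, -0.0089, 0.0201,  0.0495, -0.0334, -0.0116, 0.0134, -0.0089, 0.0201,  0.047, -0.037, -0.0114, 0.0134, -0.0089, 0.0201,  0.0442, -0.0403, -0.0111, 0.0134, -0.0089, 0.0201,  0.0413, -0.0435, -0.0105, 0.0134, -0.0089, 0.0201,  0.0381, -0.0464, -0.0097, 0.0134, -0.0089, 0.0201,  0.0349, -0.0491, -0.0087, 0.0134, -0.0089, 0.0201,  0.0315, -0.0516, -0.0075, 0.0134, -0.0089, 0.0201,  0.0279, -0.0537, -0.0062, 0.0134, -0.0089, 0.0201,  0.0243, -0.0556, -0.0046, 0.0134, -0.0089, 0.0201,  0.0207, -0.0572, -0.0028, 0.0134, -0.0089, 0.0201,  0.0169, -0.0585, -0.0009, 0.0134, -0.0089, 0.0201
```

>>> jog_arm:
  moves: [0.06,-0.006,-0.0065,0.0134,-0.009,0.02,0.0595,-0.01,-0.008,0.0134,-0.009,0.02,0.0585,-0.014,-0.009,0.0134,-0.009,0.02,0.057,-0.018,-0.01,0.0134,-0.009,0.02,0.0555,-0.022,-0.0105,0.0134,-0.009,0.02,0.054,-0.026,-0.011,0.0134,-0.009,0.02,0.052,-0.03,-0.0115,0.0134,-0.009,0.02,0.0495,-0.0335,-0.0115,0.0134,-0.009,0.02,0.047,-0.037,-0.0115,0.0134,-0.009,0.02,0.044,-0.04,-0.011,0.0134,-0.009,0.02,0.041,-0.0435,-0.0105,0.0134,-0.009,0.02,0.038,-0.0465,-0.01,0.0134,-0.009,0.02]

```text
clock: 15.03
tool_pos: [0.4801, 0.0399, 0.2355]
orientation: [[0.849, 0.528, -0.002], [0.514, -0.829, -0.221], [-0.119, 0.187, -0.975]]
contact_force: [0.9, 0.3, -3.3]
gripper_width: 0.236
gripper_force: 128.0
```

>>> jog_arm:
  moves: [0.035,-0.049,-0.0085,0.0134,-0.009,0.02,0.0315,-0.0515,-0.0075,0.0134,-0.009,0.02,0.028,-0.0535,-0.006,0.0134,-0.009,0.02,0.0245,-0.0555,-0.0045,0.0134,-0.009,0.02,0.0205,-0.057,-0.003,0.0134,-0.009,0.02,0.017,-0.0585,-0.001,0.0134,-0.009,0.02,0,0,0,0,0,0,0,0,0,0,0,0,0,0,0,0,0,0]

```text
clock: 15.78
tool_pos: [0.4911, 0.2191, 0.2207]
orientation: [[0.958, 0.152, -0.244], [0.145, -0.988, -0.047], [-0.248, 0.009, -0.969]]
contact_force: [-0.1, -0.5, -3.4]
gripper_width: 0.242
gripper_force: 127.9
```

Run:
```python
from h import *
o=manip.get_obs(); Q=o['orientation']; p=o['tool_pos']; print(p,o['joints'],'head',p+Q@hc,'mallet axes',(Q@rm).round(3).tolist()); pitch()
plan(place(.06),Rp,6)
```

```text
[0.4911 0.2191 0.2207] [ 0.1162  0.3899 -0.7433  1.5261  0.1563  1.5559 -2.0588] head [0.5618 0.23   0.2379] mallet axes [[0.988, 0.152, 0.009], [0.152, -0.988, -0.008], [0.007, 0.009, -1.0]]
disc 27 [  176   137   158   128 12872] [263.6694 193.3136] extra pitch (np.float64(8.071958534492268), np.float64(0.0))
max mm 21.6 deg 0.34
 0.0159, -0.0039, 0.0399, 0.0009, -0.0004, 0.0016,  0.016, -0.0038, 0.0398, 0.0009, -0.0004, 0.0016,  0.016, -0.0038, 0.0398, 0.0009, -0.0004, 0.0016,  0.0161, -0.0038, 0.0398, 0.0009, -0.0004, 0.0016,  0.0161, -0.0037, 0.0398, 0.0009, -0.0004, 0.0016,  0.016, -0.0037, 0.0399, 0.0009, -0.0004, 0.0016
```

>>> jog_arm:
  moves: [0.016,-0.004,0.04,0.001,0,0.0015,0.016,-0.004,0.04,0.001,0,0.0015,0.016,-0.004,0.04,0.001,0,0.0015,0.016,-0.004,0.04,0.001,-0.001,0.0015,0.016,-0.004,0.04,0.001,-0.001,0.0015,0.016,-0.004,0.04,0.001,0,0.0015,0,0,0,0,0,0,0,0,0,0,0,0,0,0,0,0,0,0]

```text
clock: 16.58
tool_pos: [0.5067, 0.2328, 0.095]
orientation: [[0.961, 0.119, -0.25], [0.116, -0.993, -0.028], [-0.252, -0.002, -0.968]]
contact_force: [0.6, 0.5, -2.7]
gripper_width: 0.236
gripper_force: 127.8
```

Run:
```python
from h import *
o=manip.get_obs(); Q=o['orientation']; p=o['tool_pos']; C=p+Q@hc; M=Q@rm; print(p,'head',C,'want',HX,'mallet axes',M.round(3).tolist())
s=eyes.capture('side'); t=eyes.capture('top')
def mark(nm,im,Xs):
    im=im.copy()
    for X in Xs: cv2.circle(im,tuple(int(round(v)) for v in proj(nm,X)),0,(0,255,0),-1)
    return im
X=[C+M@[0,0,-.042],C+M@[0,0,.042],C-M@[.170,0,0]]
c=lambda im,x,y,w,h:cv2.convertScaleAbs(cv2.resize(im[y:y+h,x:x+w],(400,300),interpolation=cv2.INTER_NEAREST),alpha=1.6)
cv2.imwrite('pics/place.png',np.hstack([c(mark('side',s,X),215,130,100,75),c(mark('top',t,X),180,128,100,75)]))
plan(place(.0015),Rp,8)
```

```text
[0.5067 0.2328 0.095 ] head [0.5778 0.2412 0.112 ] want [0.5774 0.2398 0.05  ] mallet axes [[0.993, 0.119, 0.004], [0.119, -0.993, 0.002], [0.004, -0.002, -1.0]]
max mm 7.6 deg 0.04
 0.0036, 0.0005, 0.0147, -0.0001, -0.0002, 0.0001,  0.0036, 0.0004, 0.0147, -0.0001, -0.0002, 0.0001,  0.0036, 0.0004, 0.0147, -0.0001, -0.0002, 0.0001,  0.0036, 0.0004, 0.0147, -0.0001, -0.0002, 0.0001,  0.0036, 0.0005, 0.0147, -0.0001, -0.0002, 0.0001,  0.0036, 0.0004, 0.0147, -0.0001, -0.0002, 0.0001,  0.0036, 0.0004, 0.0147, -0.0001, -0.0002, 0.0001,  0.0036, 0.0005, 0.0147, -0.0001, -0.0002, 0.0001
```

View pics/place.png

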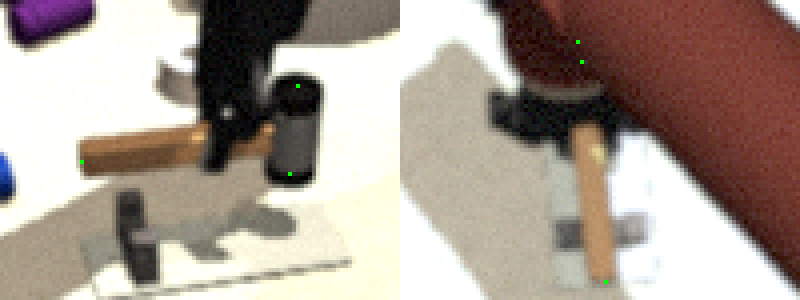

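Over the stand the mallet is level. The predicted head top (297,85), head bottom (290,173) and handle end (82,162) all fall on the image, so I can lower it.

>>> jog_arm:
  moves: [0.0036,0.0005,0.0147,0,0,0,0.0036,0.0005,0.0147,0,0,0,0.0036,0.0005,0.0147,0,-0.001,0,0.0036,0.0005,0.0147,0,0,0,0.0036,0.0005,0.0147,0,0,0,0.0036,0.0005,0.0147,0,0,0,0.0036,0.0005,0.0147,0,0,0,0.0036,0.0005,0.0147,0,0,0,0,0,0,0,0,0,0,0,0,0,0,0]

```text
clock: 17.52
tool_pos: [0.5055, 0.2311, 0.0329]
orientation: [[0.96, 0.119, -0.254], [0.116, -0.993, -0.029], [-0.256, -0.002, -0.967]]
contact_force: [-0.2, 0.3, -1.9]
gripper_width: 0.238
gripper_force: 128.3
```

Run:
```python
from h import *
o=manip.get_obs(); Q=o['orientation']; p=o['tool_pos']; C=p+Q@hc; print(p,'head',C,(Q@rm)[2],o['contact_force'],o['torque'])
print((Q.T@(HX-C))/.5)
```

```text
[0.5055 0.2311 0.0329] head [0.5767 0.2396 0.0496] [-0.0004 -0.002  -1.    ] [-0.2274  0.3152 -1.8874] [-0.0347 -0.3328 -0.0262]
[ 0.0012 -0.0003 -0.0012]
```

>>> jog_arm:
  moves: [0,0,0,0,0,0,0,0,0,0,0,0,0,0,0,0,0,0,0,0,0,0,0,0,0,0,0,0,0,0,0,0,0,0,0,0,0,0,0,0,0,0,0,0,0,0,0,0]
  hand: 0

```text
clock: 18.18
tool_pos: [0.5054, 0.231, 0.0331]
orientation: [[0.96, 0.119, -0.254], [0.116, -0.993, -0.029], [-0.256, -0.002, -0.967]]
contact_force: [-0.3, 0.0, 0.1]
gripper_width: 0.997
gripper_force: 0.0
```

>>> jog_arm:
  moves: [-0.006,0,-0.02,0,0,0,-0.012,0,-0.04,0,0,0,-0.018,0,-0.06,0,0,0,-0.02,0,-0.07,0,0,0,-0.02,0,-0.07,0,0,0,-0.02,0,-0.06,0,0,0,-0.03,0,-0.04,0,0.02,0,-0.03,0,-0.02,0,0.02,0,0,0,0,0,0,0,0,0,0,0,0,0]

```text
clock: 19.02
tool_pos: [0.4775, 0.2277, 0.2381]
orientation: [[0.984, 0.12, -0.128], [0.119, -0.993, -0.015], [-0.129, -0.001, -0.992]]
contact_force: [0.6, -0.1, -0.4]
gripper_width: 0.999
gripper_force: 0.0
```

Run:
```python
from h import *
o=manip.get_obs(); print(o['tool_pos'],o['contact_force'])
m=eyes.camera_model('wrist'); w=eyes.capture('wrist'); s=eyes.capture('side')
for X in (HX+[0,0,.042],HX-.170*g0['R'][:,0]+[0,0,.013]):
    cv2.circle(w,tuple(int(round(v)) for v in proj('wrist',X,m)),1,(0,255,0),-1)
    cv2.circle(s,tuple(int(round(v)) for v in proj('side',X)),0,(0,255,0),-1)
cv2.imwrite('pics/end.png',np.hstack([cv2.resize(w,(400,300)),cv2.resize(s[150:210,225:305],(400,300),interpolation=cv2.INTER_NEAREST)]))
```

```text
[0.4775 0.2277 0.2381] [ 0.5566 -0.1306 -0.4498]
```

View pics/end.png

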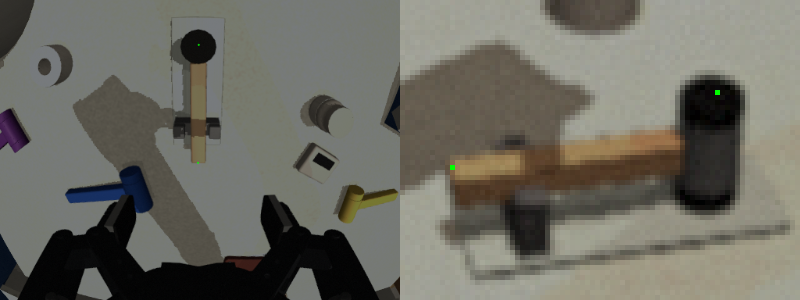

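The mallet is back as it lay: head at (198,45), handle in the yoke, end at (198,162), all on the original marks. The pot, timer and label roll are undisturbed. Handing in.

```bash
python3 -c "from bench import manip; print(manip.sign_off())"
```

```text
the job is handed in; nothing more can be done
None
```

I drove the transit-lock pin in with five blows and put the mallet back on its stand as it lay; the job is handed in at about 19 s. The camera shows the pin seated on its collar with about 22–23 mm of travel, but "fully home" is my reading of the images, and the mallet pitched in the grip, so the third and fifth blows were probably about 6–7° off square.

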